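# Draw the griddle's burner lever home over the splash guard

## Robot

A 7-joint arm with a two-finger parallel gripper is mounted at the origin on the work surface. World frame = base frame: x ahead of the robot, y to its left, z up, the work surface at z = 0. Lengths are in m, angles in rad, forces in N, time in s.
With the tool pointing down it reaches from about 0.4 to 0.75 m from the base axis. Payload 19.5 kg.
Tool frame: the origin (TCP) lies midway between the tips of the shut fingers; the grasp point (between the pads) lies 19 mm behind it (grip_depth is the distance from the TCP to the grasp point, in m); z points along the fingers, y is the direction in which the jaws open and shut (so a half turn about z gives the same grasp; the last joint's range is limited). The gripper opens to 85 mm and grips with 20 to 120 N. Pads are 22 mm wide; open, the fingers measure 114 mm over their backs; the gripper's body (76 mm by 85 mm) begins 54 mm behind the grasp point. The pads swing forward as they close: fully open they stand 13 mm farther back than shut.
Start: joints at [1.124, 0.707, -0.028, 1.485, 0.022, 0.951, -0.075], TCP at [0.226, -0.529, 0.231] pointing down, gripper open.
Joint ranges: [-2.71, 2.71], [-0.32, 2.16], [-1.57, 1.52], [0, 2.45], [-1.46, 4.6], [0, 2.02], [-2.83, 2.83]. Speed limits (rad/s): [1.89, 1.89, 2.57, 2.57, 3.01, 3.01, 3.01].

## Interface

Orientations are given as a 3x3 rotation matrix whose columns are the frame's x, y, z axes.
In Python, from cell import read_state, read_camera, sign_off, grip_depth gives the robot as it stands. The module is installed in compiled form; this text tells all that it offers.
- The arm moves only by the shell command python3 -m jog 'ROWS' [FORCE]. ROWS is JSON, a list that holds one entry, the list of rows, each a list of 7 numbers: the shift along the tool's x, y, z in m, then the turn, a rotation vector about the tool's x, y, z in degrees, then the opening, from 0 (shut) to 1 (fully open). A call has exactly 10 rows; each row shifts and turns the commanded pose from where the row before left it, along the tool's axes as they then stand; what a row does not reach is not made up. A row lasts 1/12 s, in which the tool goes at most 41.7 mm and 7.16 degrees, less where a joint would pass 70% of its speed; a pose out of reach is approached as far as the arm can. A call with a gripper value outside its range is refused whole. The fingers move at their own pace and stop on an object; FORCE is the grip in N (left out, the last holds). Time passes only in rows, so rows that do not move let the fingers close, or fill a call up. It gives the time, the measured TCP pose, the force and the opening at its end, in the units of the state.
- read_state(): the state, without advancing time (a new reading comes with each control period).
- read_camera(name): name is "scene" or "top"; returns a dict with "pixels" (420x560x3 uint8, red, green, blue), "range_z" (420x560 float32, m along the optical axis (not along the pixel's ray), 0 where there is no reading), "intrinsics" (3x3 intrinsics, pixels), "extrinsics" (4x4, takes a point from world to camera coordinates). Camera axes: x right, y up, looking along -z (the intrinsics and any distortion apply to the point x, -y, -z); pixel columns grow to the right and rows downward; lengths in m; the calibration is good to about 2 mm. A picture is of the moment at which its call begins.
- sign_off(): hands the job in, once; it reports no verdict.
The state is a dict: "time": time; "joints": joint angles; "joint_vel": joint speeds; "effort": joint torques, N m; "tcp_pos": TCP position; "tcp_rot": TCP orientation; "ft_force": force on the tool from outside, world axes, zero at the start; "wrist_torque": the same for the moment, N m; "width": finger opening in m.
Only numpy, scipy, OpenCV 4.12 (cv2) and the standard library are available. Lean on these libraries where they do the work, as an engineer would, in place of code of your own. Each camera call takes 0.05 s, during which the arm holds its last target.

## Task

Light the griddle's burner: take the hook from its stand, reach with it over the splash guard and draw the red slide lever behind it fully home against its stop at the guard's side, leaning on it there with a light, steady pull of about 8 newtons for one and a half seconds so that the valve seats, and never with 15 newtons or more. Then lay the hook back in its stand as it was, handle in the rear fork and rod in the V. Only the hook may touch the levers; leave the blue lever and everything else where it is, and do not lean the hook on the griddle or its guard.

Things in the scene. Friction and masses are not known exactly. Their poses are not given: they have to be found in the camera images.
- griddle: Fixed gas griddle. Origin: at table height under the middle of its splash guard; x square to the guard, away from the cook; y along it. In front (x -238 to -3 mm) a body 65 mm high, round hot plate on top (top at 77 mm). Behind the guard a deck 40 mm high (to x = 130 mm) carries the two lever units; side walls at y = -137 and 137 mm (x 3 to 53 mm) are up to 118 mm high.
- guard_top (a point): Middle of the top rim of the splash guard, 149 mm above the table: an upright steel sheet 6 mm thick, 280 mm wide (y -140 to 140 mm), rim 8 mm thick. Axes as the griddle's.
- red_unit: Grey fixed unit with rails (burner valve) behind the guard, 52 mm wide, rails' top 65 mm above the table. Origin: 40 mm above the table, in the guard's plane, 50 mm to one side of the guard's middle (the units may swap sides). Axes as the griddle's. On its rails a block with the red lever is firmly clamped up to 12 mm either way of nominal: by how much is not measured.
- blue_unit: Grey fixed unit with rails (pilot valve, to be left alone) behind the guard, 52 mm wide, rails' top 65 mm above the table. Origin: 40 mm above the table, in the guard's plane, 50 mm to one side of the guard's middle (the units may swap sides). Axes as the griddle's. On its rails a block with the blue lever is firmly clamped up to 12 mm either way of nominal: by how much is not measured.
- red_lever (a joint): Travel of the red slide lever along its clamped block, m: 0 = far end, 0.045 = rigid stop nearest the guard; starts at 0 to 0.012, grows as drawn towards the cook (-x of red_unit), stays where left. Sliding takes about 2.5 N; a fast arrival jolts the stop. Its paddle: an upright plate 8 mm thick (x), 36 wide, 36 tall, top 107 mm above the table, centred x = 85 mm minus travel, plus or minus 12, in red_unit; free space behind it.
- blue_paddle (a point): Middle of the top edge of the blue lever's paddle: an upright plate 8 mm thick (x), 36 mm wide (y), 36 mm tall, its top 107 mm above the table. It slides as easily as the red one and must stay where it is.
- hook_grip (a point): Grip point of the loose hook (about 150 g): mid-height and mid-width of its dark wooden handle, a flat-sided bar 18 mm wide (y), 26 mm tall (z), x -85 to 25 mm. A steel rod, 8 mm thick, runs on along +x at this height to x = 130 mm, then bends straight down to the tip. Starts level in its stand, 110 mm above the table, tip hanging down. Balances near this point.
- hook_tip (a point): Centre of the round end (radius 4 mm) of the hook's bent-down leg: 130 mm ahead (+x) of and 85 mm below hook_grip. Axes as the hook's.
- stand: Fixed steel stand of the hook. Origin: under its base, 70 mm wide; x along the resting hook towards its tip. At x = -60 mm a fork, 24 mm wide inside, floor 97 mm high, flared cheeks to about 126 mm, carries the rear of the handle; at x = 95 mm a V fork (42 mm wide at the top, 125 mm high) carries the rod; both 12 mm long. Between them the handle is free on both sides.
- stand_rest (a point): Where hook_grip lies when the hook is home in its stand: 110 mm above the stand's origin, axes as the stand's. Lowering the hook from above, parallel to the stand's x, seats it.
- white_bottle: White squeeze bottle with blue nozzle, 60 mm wide, 150 mm tall; loose bystander, to be left alone. Origin: underside.
- yellow_bottle: Yellow squeeze bottle, 60 mm wide, 150 mm tall; loose bystander, to be left alone. Origin: underside.
- milk_tin: Tin can, 72 mm wide, 85 mm tall, beside the stand; loose bystander, to be left alone. Origin: underside.
- spread_jar: Amber jar with orange cap, 76 mm wide, 100 mm tall; loose bystander, to be left alone. Origin: underside.
- dip_bowl: Steel bowl, 120 mm wide, 50 mm tall; loose bystander, to be left alone. Origin: underside.
- spatula: Spatula lying on the table; loose bystander, to be left alone. Origin: underside.
Not all that is in view belongs to the job. Of the things that look like the part that bears hook_grip, the smaller one is meant.

How it is judged:
By the outcome, as a careful person would: the job done as asked, in the order asked, and still so for the second after the job is handed in, with the robot touching nothing.
It also fails if it takes over 67 s, if anything falls off the work surface, if the arm or the gripper's body presses on something with over 40 N, if the wrist force passes 120 N, or if a joint passes its speed limit or range.

## Working session

There is one attempt and no reset: what is moved stays moved. The work goes in short steps, Python scripts to look and compute and a shell command to move; the robot and the scene stay as the last step left them, time stands still between calls to the robot, and variables do not carry over. Pictures are saved under pics/ and viewed, and the job is handed in when it is done.

```bash
mkdir -p pics
cat > h.py <<'E'
import numpy as np, cv2
from cell import *
def snap(name,fn):
    c=read_camera(name); cv2.imwrite('pics/'+fn+'.png',c['pixels'][:,:,::-1]); np.savez('pics/'+fn+'.npz',**c); return c
def load(fn): return dict(np.load('pics/'+fn+'.npz'))
def pt(c,u,v,r=None):
    K=c['intrinsics'];z=c['range_z'][int(v),int(u)] if r is None else r
    p=np.array([(u-K[0,2])/K[0,0]*z,-(v-K[1,2])/K[1,1]*z,-z,1])
    return (np.linalg.inv(c['extrinsics'])@p)[:3]
def ptz(c,u,v,h):
    a=pt(c,u,v,1.0);b=pt(c,u,v,2.0);t=(h-a[2])/(b[2]-a[2]);return a+t*(b-a)
def proj(c,p):
    q=c['extrinsics']@np.append(p,1);K=c['intrinsics'];return np.array([K[0,0]*q[0]/-q[2]+K[0,2],K[1,1]*-q[1]/-q[2]+K[1,2]])
def crop(fn,u0,v0,u1,v1,out,s=4):
    i=cv2.imread('pics/'+fn+'.png')[v0:v1,u0:u1]; cv2.imwrite('pics/'+out+'.png',cv2.resize(i,None,fx=s,fy=s,interpolation=cv2.INTER_CUBIC))
E
python3 - <<'E'
from h import *
np.set_printoptions(precision=4,suppress=True)
s=read_state();print(s);print(grip_depth)
for n in('scene','top'):
    c=snap(n,n+'0');print(c['intrinsics'],c['extrinsics'],c.keys())
E
```

```text
{'time': 0.0, 'joints': array([ 1.1243,  0.7071, -0.0276,  1.485 ,  0.022 ,  0.9509, -0.0755]), 'joint_vel': array([ 0.0005,  0.0004,  0.0007,  0.    , -0.0005, -0.    ,  0.0011]), 'effort': array([ -0.0014, -88.3241,   1.2343, -23.6173,   0.0168,   0.0066,
        -0.    ]), 'tcp_pos': array([ 0.2264, -0.5283,  0.2308]), 'tcp_rot': array([[ 0.9192,  0.3938, -0.0004],
       [ 0.3938, -0.9192,  0.001 ],
       [ 0.    , -0.0011, -1.    ]]), 'ft_force': array([ 0.0459,  0.1045, -0.0761]), 'wrist_torque': array([-0.0048, -0.0186, -0.0183]), 'width': 0.08506767038513106}
0.0187
[[505.2475   0.     272.9845]
 [  0.     505.2475 212.443 ]
 [  0.       0.       1.    ]] [[-0.6359  0.7716  0.0166  0.294 ]
 [-0.6046 -0.5114  0.6107  0.2143]
 [ 0.4797  0.3783  0.7917 -2.0359]
 [ 0.      0.      0.      1.    ]] dict_keys(['pixels', 'range_z', 'intrinsics', 'extrinsics'])
[[448.4363   0.     279.9153]
 [  0.     448.4363 208.3747]
 [  0.       0.       1.    ]] [[ 0.0259 -0.9995  0.0182 -0.0101]
 [ 0.9875  0.0284  0.1553 -0.4905]
 [-0.1557  0.0139  0.9877 -1.4378]
 [ 0.      0.      0.      1.    ]] dict_keys(['pixels', 'range_z', 'intrinsics', 'extrinsics'])
```

View pics/scene0.png

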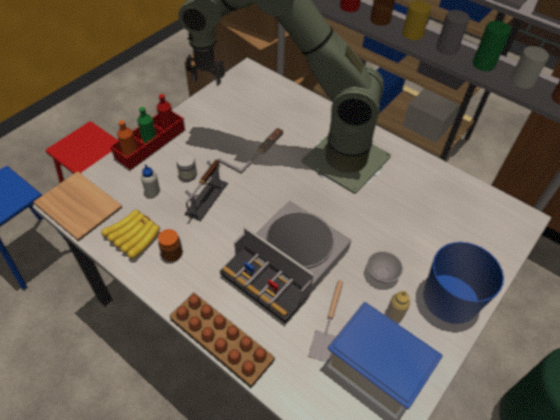

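View pics/top0.png

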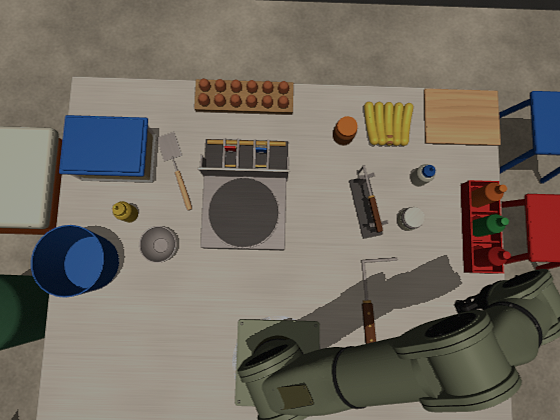

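Candidates for the hook are (a) the small one in the stand, top (370,200) / scene (205,185), and (b) the larger one lying flat on the table, top (368,300) / scene (258,148). I choose (a): it is smaller, sits in the stand and has its tip hanging down. Next I'll take close crops to check this.

Run:
```python
from h import *
crop('top0',325,150,425,250,'c1',6)
crop('scene0',160,130,290,230,'c2',6)
crop('top0',190,125,300,200,'c3',7)
crop('scene0',210,220,320,320,'c4',6)
```

```text
(no output)
```

View pics/c1.png

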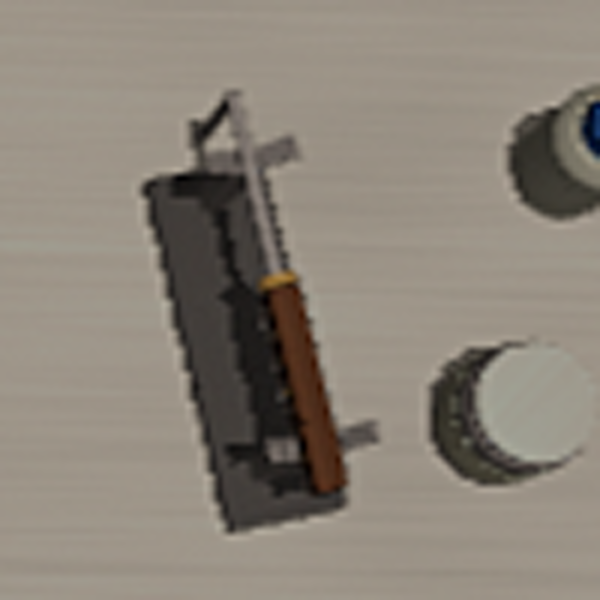

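View pics/c2.png

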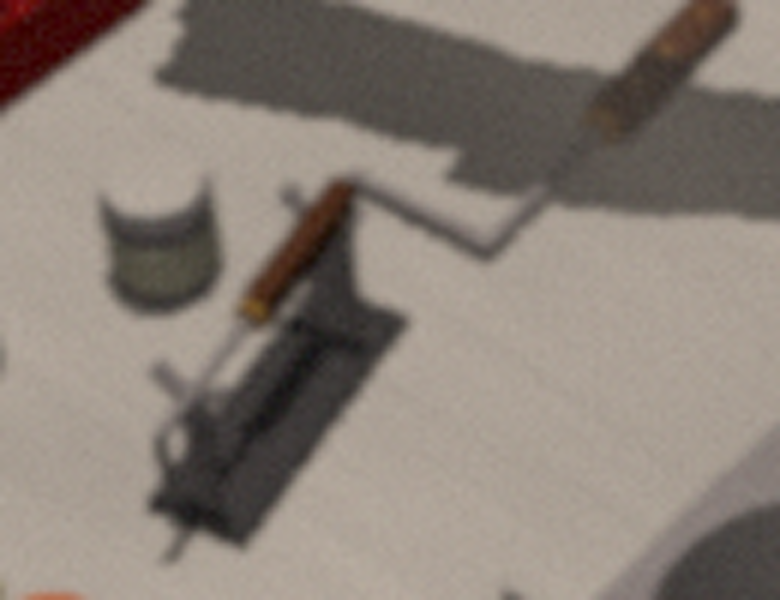

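View pics/c3.png

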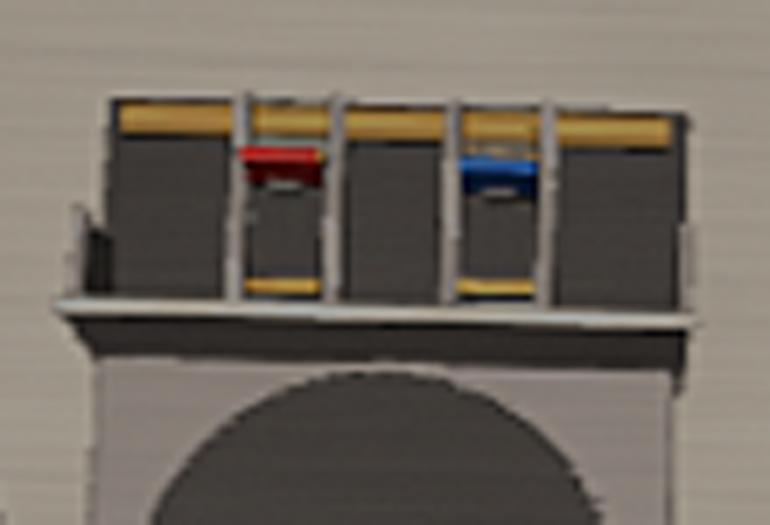

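View pics/c4.png

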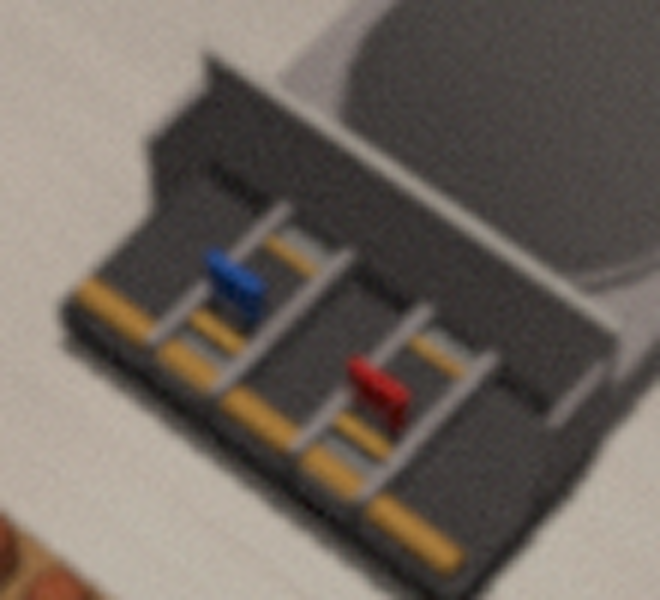

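Run:
```python
from h import *
np.set_printoptions(precision=4,suppress=True)
c=load('top0');s=load('scene0')
def q(n,x,y,h,o=(325,150),f=6,c=c):
    u,v=x/f+o[0],y/f+o[1]; print(n,(round(u,1),round(v,1)),ptz(c,u,v,h),'depth',pt(c,round(u),round(v)))
q('hrear',323,490,.123);q('hfront',282,275,.123);q('bend',234,97,.114)
q('rod mid',262,210,.114)
o=(190,125)
q('gl',60,305,.149,o,7);q('gr',693,320,.149,o,7)
q('redTop',281,153,.107,o,7);q('blueTop',500,162,.107,o,7)
q('redL',240,153,.107,o,7);q('redR',321,156,.107,o,7)
o=(210,220)
print('scene')
q('gl',615,325,.149,o,6,s);q('gr',210,62,.149,o,6,s)
q('redtop',380,378,.107,o,6,s);q('bluetop',235,272,.107,o,6,s)
o=(160,130)
q('hrear',345,180,.123,o,6,s);q('hfront',255,300,.123,o,6,s)
# paddles by colour depth clouds
for nm,cc in(('top',c),('scene',s)):
    im=cc['pixels'].astype(int)
    for col,m in(('red',(im[...,0]>110)&(im[...,1]<70)&(im[...,2]<70)),('blue',(im[...,2]>100)&(im[...,0]<70))):
        P=[]
        for v,u in zip(*np.nonzero(m)):
            p=pt(cc,u,v)
            if .05<p[2]<.13 and .55<p[0]<.75 and -.2<p[1]<.3:P.append(p)
        P=np.array(P);print(nm,col,len(P),P.min(0),P.max(0),np.median(P,0)) if len(P) else None
```

```text
hrear (378.8, 231.7) [ 0.4133 -0.3028  0.123 ] depth [ 0.4253 -0.3315  0.0045]
hfront (372.0, 195.8) [ 0.5252 -0.2823  0.123 ] depth [ 0.5253 -0.283   0.1199]
bend (364.0, 166.2) [ 0.6222 -0.2594  0.114 ] depth [ 0.6229 -0.2595  0.1133]
rod mid (368.7, 185.0) [ 0.5615 -0.274   0.114 ] depth [ 0.5845 -0.2978  0.0086]
gl (198.6, 168.6) [0.5898 0.2581 0.149 ] depth [0.5884 0.2566 0.1496]
gr (289.0, 170.7) [ 0.5915 -0.0201  0.149 ] depth [ 0.6267 -0.0249  0.0018]
redTop (230.1, 146.9) [0.6744 0.1686 0.107 ] depth [0.6735 0.1689 0.1083]
blueTop (261.4, 148.1) [0.6733 0.0685 0.107 ] depth [0.6754 0.0701 0.1012]
redL (224.3, 146.9) [0.6738 0.1873 0.107 ] depth [0.6734 0.1883 0.1066]
redR (235.9, 147.3) [0.6736 0.1503 0.107 ] depth [0.6873 0.1538 0.0641]
scene
gl (312.5, 274.2) [0.5942 0.261  0.149 ] depth [0.5977 0.2611 0.1546]
gr (245.0, 230.3) [ 0.6036 -0.0038  0.149 ] depth [ 0.5992 -0.0079  0.1425]
redtop (273.3, 283.0) [0.6754 0.1747 0.107 ] depth [0.6761 0.1739 0.107 ]
bluetop (249.2, 265.3) [0.6754 0.0756 0.107 ] depth [0.6733 0.073  0.1037]
hrear (217.5, 160.0) [ 0.4172 -0.3036  0.123 ] depth [ 0.3449 -0.3797  0.0132]
hfront (202.5, 180.0) [ 0.5226 -0.2771  0.123 ] depth [ 0.5219 -0.2807  0.1197]
top red 23 [ 0.672  -0.1841  0.0984] [0.7477 0.1883 0.113 ] [0.6763 0.169  0.1061]
top blue 16 [0.6696 0.057  0.1001] [0.6771 0.0861 0.1107] [0.6743 0.0717 0.1057]
scene red 30 [ 0.6484 -0.1751  0.0582] [0.7492 0.1909 0.1108] [0.6761 0.1711 0.1069]
scene blue 22 [0.6491 0.0531 0.0579] [0.6792 0.089  0.111 ] [0.6754 0.0697 0.1066]
```

Run:
```python
from h import *
np.set_printoptions(precision=4,suppress=True)
for n in('top','scene'):
    c=load(n+'0');P=[]
    H,W=c['range_z'].shape
    K=c['intrinsics'];z=c['range_z'];u,v=np.meshgrid(np.arange(W),np.arange(H))
    q=np.stack([(u-K[0,2])/K[0,0]*z,-(v-K[1,2])/K[1,1]*z,-z,np.ones_like(z)],-1)@np.linalg.inv(c['extrinsics']).T
    X=q[...,:3]
    im=c['pixels'].astype(int)
    m=(X[...,2]>.112)&(X[...,2]<.135)&(X[...,0]>.38)&(X[...,0]<.55)&(abs(X[...,1]+.29)<.05)&(im[...,0]>im[...,2]+18)
    p=X[m];d=np.linalg.svd(p[:,:2]-p[:,:2].mean(0))[2][0];d*=np.sign(d[0]);t=(p[:,:2]-p[:,:2].mean(0))@d
    print(n,'handle',len(p),p.mean(0),np.degrees(np.arctan2(d[1],d[0])),t.min(),t.max(),'mid',p[:,:2].mean(0)+d*(t.min()+t.max())/2, 'grip',p[:,:2].mean(0)+d*((t.min()+t.max())/2+.03))
    m=(X[...,2]>.139)&(X[...,2]<.157)&(X[...,0]>.55)&(X[...,0]<.65)&(X[...,1]>-.04)&(X[...,1]<.28)
    p=X[m];d=np.linalg.svd(p[:,:2]-p[:,:2].mean(0))[2][0];d*=np.sign(d[1]);t=(p[:,:2]-p[:,:2].mean(0))@d
    print('rim',len(p),p.mean(0),'yaw',np.degrees(np.arctan2(-d[0],d[1])),t.min(),t.max(),p[:,:2].mean(0)+d*(t.min()+t.max())/2)
    # rod
    m=(X[...,2]>.098)&(X[...,2]<.125)&(X[...,0]>.53)&(X[...,0]<.65)&(abs(X[...,1]+.27)<.03)
    p=X[m];print('rod',p[np.argsort(p[:,0])][::3])
    m=(X[...,2]>.10)&(X[...,2]<.114)&(X[...,0]>.62)&(X[...,0]<.72)&(X[...,1]>.0)&(X[...,1]<.25)
    p=X[m];print('paddle tops');print(np.c_[p,im[m]])
```

```text
top handle 213 [ 0.4716 -0.2924  0.123 ] 13.698270309373324 -0.05845882863406392 0.05935250302374089 mid [ 0.472  -0.2923] grip [ 0.5012 -0.2852]
rim 247 [0.5917 0.1235 0.148 ] yaw 0.19930877240815986 -0.14060271199083885 0.13952934514201998 [0.5917 0.123 ]
rod [[ 0.5301 -0.2818  0.1111]
 [ 0.5328 -0.2813  0.1136]
 [ 0.5383 -0.2773  0.1177]
 [ 0.5424 -0.2752  0.1129]
 [ 0.5455 -0.272   0.113 ]
 [ 0.5485 -0.2717  0.1144]
 [ 0.555  -0.2719  0.1139]
 [ 0.5581 -0.2718  0.1144]
 [ 0.5608 -0.2713  0.1168]
 [ 0.5647 -0.2719  0.1137]
 [ 0.5691 -0.2668  0.1079]
 [ 0.572  -0.2665  0.1094]
 [ 0.5775 -0.2657  0.1133]
 [ 0.5807 -0.2444  0.1249]
 [ 0.5818 -0.2484  0.121 ]
 [ 0.5835 -0.2561  0.1142]
 [ 0.5842 -0.2659  0.1125]
 [ 0.5856 -0.252   0.1187]
 [ 0.5865 -0.2651  0.1164]
 [ 0.5875 -0.2721  0.1133]
 [ 0.5887 -0.264   0.1066]
 [ 0.5894 -0.2432  0.1152]
 [ 0.59   -0.2838  0.1181]
 [ 0.5905 -0.2565  0.1121]
 [ 0.5908 -0.263   0.1116]
 [ 0.5923 -0.2491  0.1174]
 [ 0.5927 -0.2803  0.1199]
 [ 0.5935 -0.2656  0.1143]
 [ 0.5938 -0.2782  0.1147]
 [ 0.5958 -0.2617  0.1179]
 [ 0.596  -0.2835  0.1197]
 
[... 8556 characters left out ...]
.      11.    ]
 [  0.6788   0.1802   0.1055 130.      27.      23.    ]
 [  0.6788   0.184    0.1099 147.      35.      31.    ]
 [  0.6743   0.1845   0.1042 144.      31.      29.    ]
 [  0.6739   0.1881   0.1078 126.      45.      42.    ]
 [  0.6829   0.1796   0.1042  71.      12.       8.    ]
 [  0.6794   0.1808   0.1008  91.      12.       7.    ]
 [  0.6809   0.1858   0.1085 116.      23.      20.    ]
 [  0.6797   0.1888   0.1103 127.      30.      27.    ]
 [  0.6774   0.1909   0.1095 117.      37.      36.    ]
 [  0.6811   0.1861   0.103   85.      23.      22.    ]
 [  0.6765   0.1904   0.1016  82.      24.      25.    ]
 [  0.6817   0.1906   0.1028  65.      12.       0.    ]]
```

```bash
python3 -m jog '[[[0,0,0,0,0,5.1,1],[0,0,0,0,0,5.1,1],[0.03,-0.0165,0,0,0,0,1],[0.03,-0.0165,0,0,0,0,1],[0.03,-0.0165,0,0,0,0,1],[0.03,-0.0165,0,0,0,0,1],[0.03,-0.0165,0,0,0,0,1],[0.03,-0.0165,0,0,0,0,1],[0.03,-0.0165,0,0,0,0,1],[0.03,-0.0165,0,0,0,0,1]]]'
```

```text
time: 0.93
tcp_pos: [0.4316, -0.3445, 0.2312]
tcp_rot: [[0.974, 0.225, -0.0], [0.225, -0.974, 0.0], [-0.0, -0.0, -1.0]]
ft_force: [-0.5, -0.1, 0.4]
width: 0.0855
```

```bash
python3 -m jog '[[[0.02,-0.011,0,0,0,0,1],[0.02,-0.011,0,0,0,0,1],[0.02,-0.011,0,0,0,0,1],[0.021,-0.011,0,0,0,0,1],[0,0,0.015,0,0,0,1],[0,0,0.015,0,0,0,1],[0,0,0.015,0,0,0,1],[0,0,0.015,0,0,0,1],[0,0,0,0,0,0,1],[0,0,0,0,0,0,1]]]'
python3 - <<'E'
from h import *
snap('top','top1');snap('scene','scene1')
crop('top1',320,150,430,250,'c5',6)
crop('scene1',150,100,280,220,'c6',5)
s=read_state();print(s['tcp_pos'],s['ft_force'])
E
```

```text
time: 1.77
tcp_pos: [0.4994, -0.2848, 0.1711]
tcp_rot: [[0.974, 0.225, -0.001], [0.225, -0.974, 0.001], [-0.001, -0.001, -1.0]]
ft_force: [-0.2, 0.3, 0.4]
width: 0.0857
[ 0.49992916 -0.28500642  0.17211183] [-0.44544698  0.19234304  0.68330804]
```

View pics/c5.png

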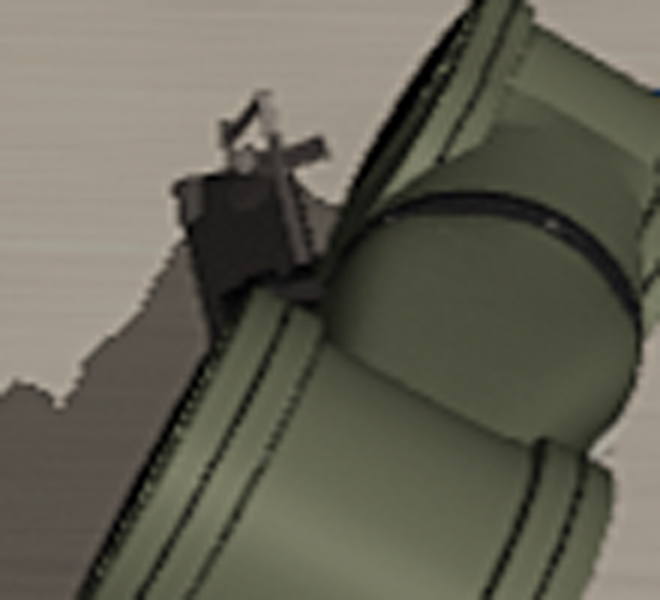

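View pics/c6.png

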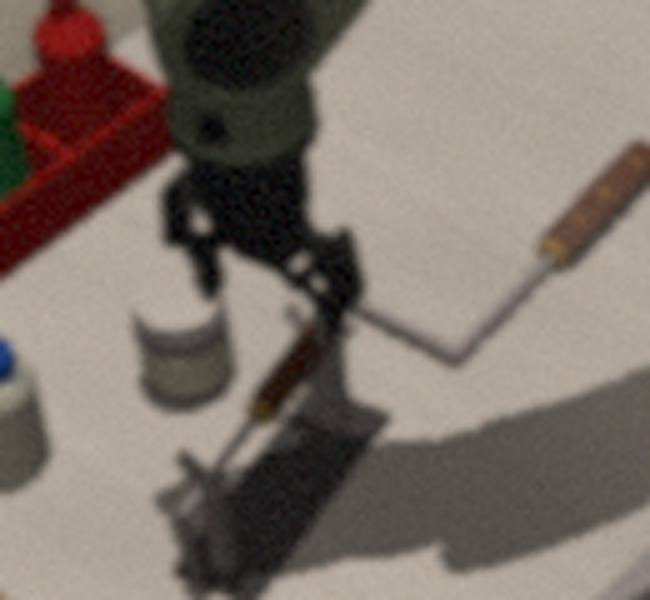

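```bash
python3 -m jog '[[[0,0,0.012,0,0,0,1],[0,0,0.012,0,0,0,1],[0,0,0.012,0,0,0,1],[0,0,0.012,0,0,0,1],[0,0,0.012,0,0,0,1],[0,0,0.012,0,0,0,1],[0,0,0.008,0,0,0,1],[0,0,0,0,0,0,1],[0,0,0,0,0,0,1],[0,0,0,0,0,0,0.4]]]' 30
python3 -m jog '[[[0,0,0,0,0,0,0],[0,0,0,0,0,0,0],[0,0,0,0,0,0,0],[0,0,0,0,0,0,0],[0,0,0,0,0,0,0],[0,0,0,0,0,0,0],[0,0,0,0,0,0,0],[0,0,0,0,0,0,0],[0,0,0,0,0,0,0],[0,0,0,0,0,0,0]]]' 30
```

```text
time: 2.7
tcp_pos: [0.5, -0.285, 0.0922]
tcp_rot: [[0.974, 0.225, 0.001], [0.225, -0.974, -0.0], [0.001, 0.001, -1.0]]
ft_force: [0.8, 0.0, -0.4]
width: 0.0755
time: 3.53
tcp_pos: [0.4998, -0.2849, 0.0915]
tcp_rot: [[0.974, 0.225, 0.0], [0.225, -0.974, -0.0], [0.0, 0.0, -1.0]]
ft_force: [-1.0, 0.0, 5.6]
width: 0.0175
```

```bash
python3 -m jog '[[[0,0,0,0,0,0,0],[0,0,0,0,0,0,0],[0,0,0,0,0,0,0],[0,0,-0.008,0,0,0,0],[0,0,-0.015,0,0,0,0],[0,0,-0.025,0,0,0,0],[0,0,-0.03,0,0,0,0],[0,0,-0.03,0,0,0,0],[0,0,-0.03,0,0,0,0],[0,0,-0.03,0,0,0,0]]]' 120
python3 - <<'E'
from h import *
snap('top','top2');snap('scene','scene2')
crop('scene2',120,60,300,200,'c7',4)
crop('top2',320,120,450,220,'c8',6)
s=read_state();print(s)
E
```

```text
time: 4.37
tcp_pos: [0.4993, -0.2847, 0.2612]
tcp_rot: [[0.974, 0.225, -0.0], [0.225, -0.974, 0.0], [-0.0, -0.0, -1.0]]
ft_force: [0.2, 0.1, -1.6]
width: 0.0163
{'time': 4.4667, 'joints': array([ 0.41718418,  0.67447114,  0.09129989,  1.43629671, -0.06654924,
        1.02762095, -0.8214362 ]), 'joint_vel': array([ 0.00131903,  0.06635682, -0.01236004,  0.08981764, -0.00261855,
       -0.09758227,  0.00309127]), 'effort': array([-4.83347587e-01, -8.95903087e+01,  3.37952413e+00, -2.71304727e+01,
        4.96245164e-02,  2.36506931e+00, -8.15837947e-02]), 'tcp_pos': array([ 0.50067083, -0.28555297,  0.26367077]), 'tcp_rot': array([[ 0.97439824,  0.2247622 ,  0.0054801 ],
       [ 0.22478021, -0.97440512, -0.00291999],
       [ 0.00468353,  0.00407705, -0.99998072]]), 'ft_force': array([ 1.21821581, -0.28265905, -2.48603751]), 'wrist_torque': array([-0.00594869,  0.05160866,  0.00163499]), 'width': 0.016006905258408883}
```

View pics/c7.png

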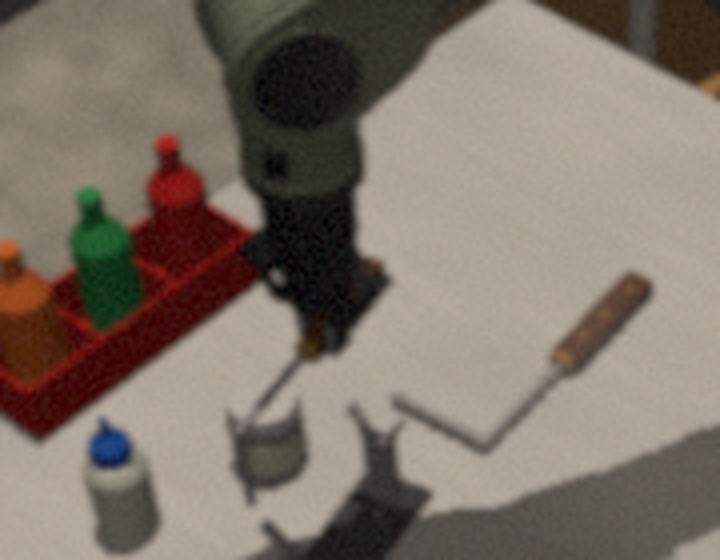

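View pics/c8.png

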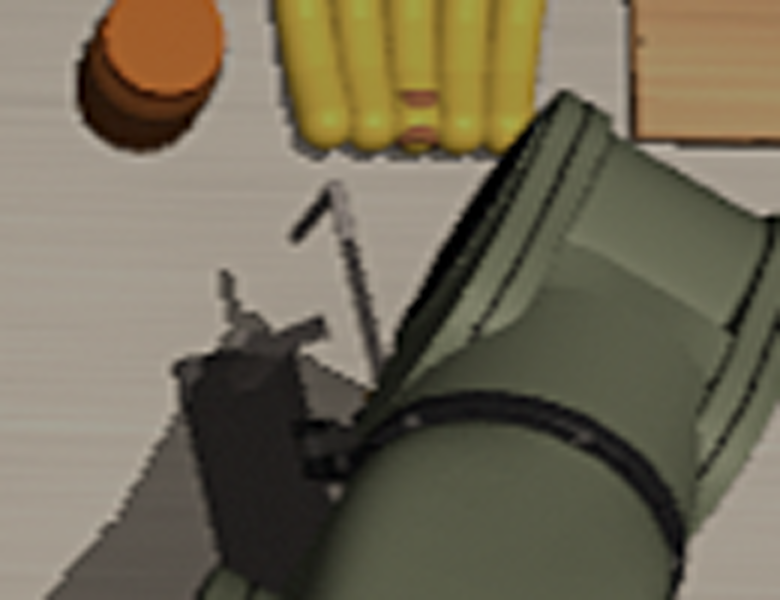

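Run:
```python
from h import *
np.set_printoptions(precision=4,suppress=True)
c=load('top2');s=load('scene2')
print('bend',ptz(c,376.2,151,.285),pt(c,376,151),pt(c,376,153))
print('tip',ptz(c,369.2,159.5,.196),pt(c,369,159),pt(c,370,158))
d=np.array([.974,.225,0])
g=np.array([.5,-.285,.280])
for k in (g+.13*d,g+.13*d+[0,0,-.085],g+.134*d+[0,0,.004]): print(k,proj(c,k),proj(s,k))
# scene: bend c7 (245,430)/4, tip (252,500)/4
print('scene bend',245/4+120,430/4+60,'tip',252/4+120,500/4+60)
```

```text
bend [ 0.6222 -0.2588  0.285 ] [ 0.6221 -0.2581  0.2855] [ 0.6162 -0.2581  0.2856]
tip [ 0.6218 -0.2583  0.196 ] [ 0.6206 -0.2556  0.2057] [ 0.6199 -0.2556  0.2193]
[ 0.6266 -0.2557  0.28  ] [374.6994 149.9595] [179.7523 169.3946]
[ 0.6266 -0.2557  0.195 ] [368.2746 157.9979] [183.0677 186.7544]
[ 0.6305 -0.2548  0.284 ] [374.6935 148.2032] [178.8996 169.3678]
scene bend 181.25 167.5 tip 183.0 185.0
```

```bash
python3 -m jog '[[[0,0,0,0,0,6.4,0],[0,-0.01,0,0,0,6.4,0],[0.004,-0.025,0,0,0,0,0],[0.004,-0.03,0,0,0,0,0],[0.004,-0.03,0,0,0,0,0],[0.004,-0.03,0,0,0,0,0],[0.004,-0.03,0,0,0,0,0],[0.004,-0.03,0,0,0,0,0],[0.004,-0.03,0,0,0,0,0],[0.004,-0.03,0,0,0,0,0]]]'
python3 -m jog '[[[0.004,-0.03,0,0,0,0,0],[0.004,-0.03,0,0,0,0,0],[0.004,-0.03,0,0,0,0,0],[0.004,-0.03,0,0,0,0,0],[0.004,-0.03,0,0,0,0,0],[0.004,-0.03,0,0,0,0,0],[0.004,-0.02,0,0,0,0,0],[0.004,-0.01,0,0,0,0,0],[0,0,0,0,0,0,0],[0,0,0,0,0,0,0]]]'
python3 - <<'E'
from h import *
np.set_printoptions(precision=4,suppress=True)
s=read_state();print(s['tcp_pos'],s['tcp_rot'],s['ft_force'],s['time'])
snap('top','top3');snap('scene','scene3')
crop('scene3',190,140,330,320,'c9',3)
crop('top3',180,90,310,190,'c10',6)
E
```

```text
time: 5.3
tcp_pos: [0.5294, -0.0383, 0.2589]
tcp_rot: [[1.0, 0.003, -0.001], [0.003, -1.0, 0.0], [-0.001, -0.0, -1.0]]
ft_force: [1.5, 0.1, -1.8]
width: 0.016
time: 6.13
tcp_pos: [0.5607, 0.1702, 0.2587]
tcp_rot: [[1.0, 0.004, -0.001], [0.004, -1.0, -0.001], [-0.001, 0.001, -1.0]]
ft_force: [-0.2, -0.3, -1.9]
width: 0.0163
[0.5607 0.1702 0.2587] [[ 1.      0.0039 -0.001 ]
 [ 0.0039 -1.     -0.0006]
 [-0.001   0.0006 -1.    ]] [-0.1948 -0.3024 -1.8998] 6.1333
```

View pics/c9.png

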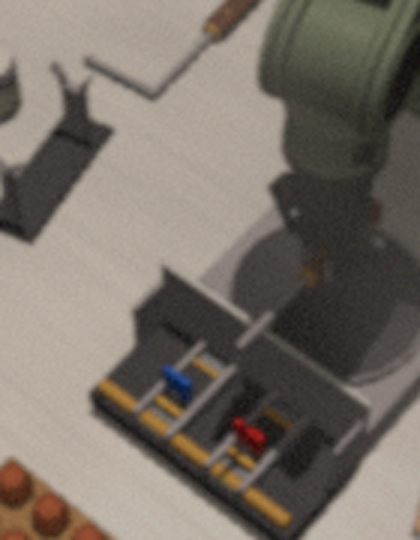

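View pics/c10.png

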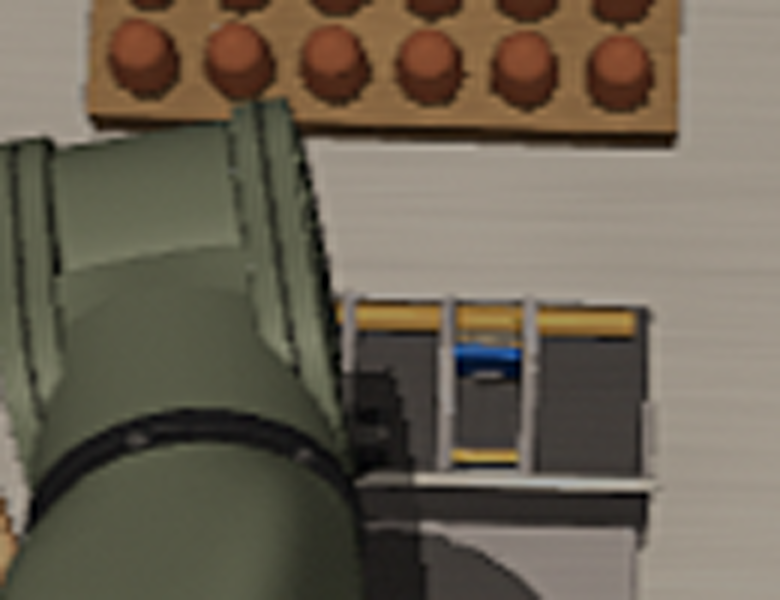

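Run:
```python
from h import *
np.set_printoptions(precision=4,suppress=True)
crop('scene3',240,215,310,295,'c11',8)
s=load('scene3')
t=np.array([.5607+.127,.170,.279])
for k in(t,t-[0,0,.085],t+[.004,0,.004]):
  p=proj(s,k);print(p,(p-[240,215])*8)
```

```text
[270.3125 254.4148] [242.5002 315.3183]
[269.9553 270.1416] [239.6427 441.1332]
[269.4189 254.5568] [235.3509 316.4543]
```

View pics/c11.png

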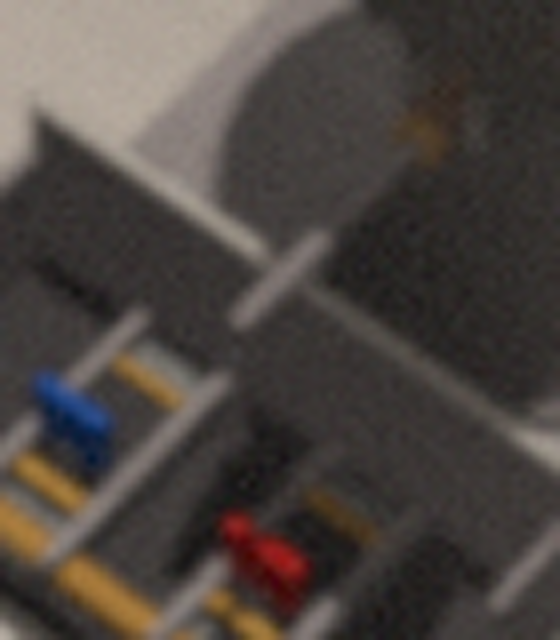

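```bash
python3 -m jog '[[[0.005,0,0,0,0,0,0],[0.005,0,0,0,0,0,0],[0,0,0.01,0,0,0,0],[0,0,0.015,0,0,0,0],[0,0,0.018,0,0,0,0],[0,0,0.018,0,0,0,0],[0,0,0.012,0,0,0,0],[0,0,0.005,0,0,0,0],[0,0,0,0,0,0,0],[0,0,0,0,0,0,0]]]'
python3 - <<'E'
from h import *
np.set_printoptions(precision=4,suppress=True)
s=read_state();print(s['tcp_pos'],s['ft_force'],s['time'])
c=snap('scene','scene4')
crop('scene4',240,215,310,295,'c12',8)
t=np.array([s['tcp_pos'][0]+.127,.170,s['tcp_pos'][2]+.0187])
for k in(t,t-[0,0,.085],np.array([.6755,.171,.107])):
  p=proj(c,k);print(k,(p-[240,215])*8)
E
```

```text
time: 7.07
tcp_pos: [0.5715, 0.1701, 0.1818]
tcp_rot: [[1.0, 0.003, 0.0], [0.003, -1.0, 0.0], [0.0, -0.0, -1.0]]
ft_force: [0.4, 0.3, -0.7]
width: 0.0163
[0.5715 0.1701 0.1818] [ 0.3857  0.3077 -0.7265] 7.0667
[0.6985 0.17   0.2005] [221.0631 451.2724]
[0.6985 0.17   0.1155] [219.2446 566.5266]
[0.6755 0.171  0.107 ] [259.1323 538.8597]
```

View pics/c12.png

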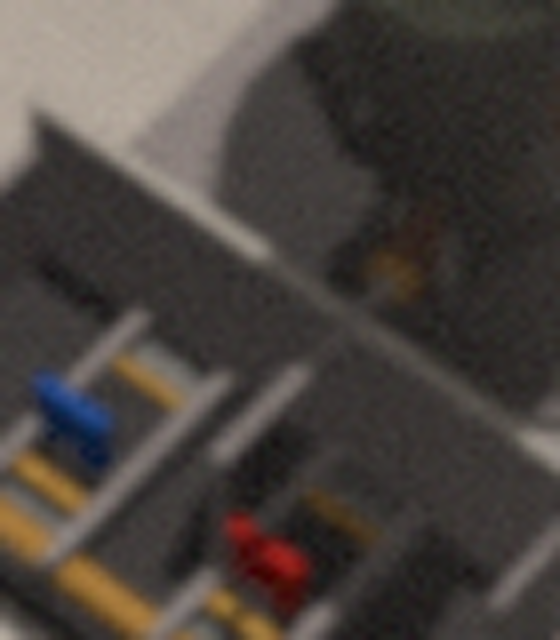

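```bash
python3 -m jog '[[[0,0,0.005,0,0,0,0],[0,0,0.005,0,0,0,0],[0,0,0.005,0,0,0,0],[0,0,0.005,0,0,0,0],[0,0,0.005,0,0,0,0],[0,0,0.005,0,0,0,0],[0,0,0,0,0,0,0],[0,0,0,0,0,0,0],[0,0,0,0,0,0,0],[0,0,0,0,0,0,0]]]'
python3 - <<'E'
from h import *
np.set_printoptions(precision=4,suppress=True)
s=read_state();print(s['tcp_pos'],s['ft_force'],s['time'])
c=snap('scene','scene5')
crop('scene5',240,215,310,295,'c13',8)
snap('top','top5');crop('top5',180,90,310,190,'c14',6)
for k in range(3):print(read_state()['ft_force'])
E
```

```text
time: 7.95
tcp_pos: [0.5711, 0.1704, 0.1516]
tcp_rot: [[1.0, 0.003, 0.0], [0.003, -1.0, 0.0], [0.0, -0.0, -1.0]]
ft_force: [0.8, -0.1, -1.8]
width: 0.0162
[0.5711 0.1704 0.1516] [ 0.7636 -0.0907 -1.8412] 7.95
[ 0.4332 -0.2057 -0.9287]
[ 0.4332 -0.2057 -0.9287]
[ 0.4332 -0.2057 -0.9287]
```

View pics/c13.png

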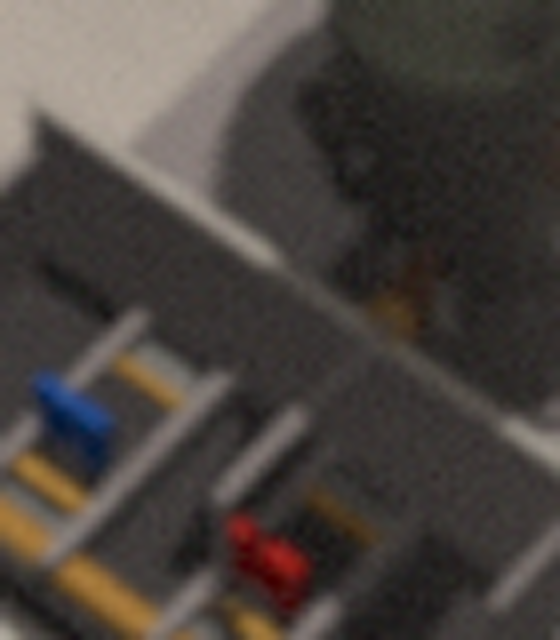

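```bash
python3 -m jog '[[[-0.003,0,0,0,0,0,0],[-0.004,0,0,0,0,0,0],[-0.004,0,0,0,0,0,0],[-0.004,0,0,0,0,0,0],[-0.003,0,0,0,0,0,0],[-0.003,0,0,0,0,0,0],[-0.003,0,0,0,0,0,0],[-0.003,0,0,0,0,0,0],[-0.003,0,0,0,0,0,0],[-0.003,0,0,0,0,0,0]]]'
python3 -m jog '[[[-0.001,0,0,0,0,0,0],[-0.001,0,0,0,0,0,0],[-0.001,0,0,0,0,0,0],[-0.001,0,0,0,0,0,0],[-0.001,0,0,0,0,0,0],[0,0,0,0,0,0,0],[0,0,0,0,0,0,0],[0,0,0,0,0,0,0],[0,0,0,0,0,0,0],[0,0,0,0,0,0,0]]]'
python3 - <<'E'
from h import *
np.set_printoptions(precision=4,suppress=True)
s=read_state();print(s['tcp_pos'],s['ft_force'],s['wrist_torque'],s['time'])
c=snap('scene','scene6')
crop('scene6',240,215,310,295,'c15',8)
print(read_state()['ft_force'])
E
```

```text
time: 8.88
tcp_pos: [0.5378, 0.1702, 0.1514]
tcp_rot: [[1.0, 0.003, 0.0], [0.003, -1.0, 0.0], [0.0, -0.0, -1.0]]
ft_force: [3.5, 0.7, -2.1]
width: 0.0163
time: 9.72
tcp_pos: [0.5329, 0.1702, 0.1513]
tcp_rot: [[1.0, 0.003, -0.0], [0.003, -1.0, 0.0], [-0.0, -0.0, -1.0]]
ft_force: [0.1, 0.3, -2.0]
width: 0.0166
[0.5329 0.1702 0.1513] [ 0.1259  0.2998 -1.9691] [ 0.0285 -0.131   0.0203] 9.7167
[ 0.3243 -0.531  -1.5061]
```

View pics/c15.png

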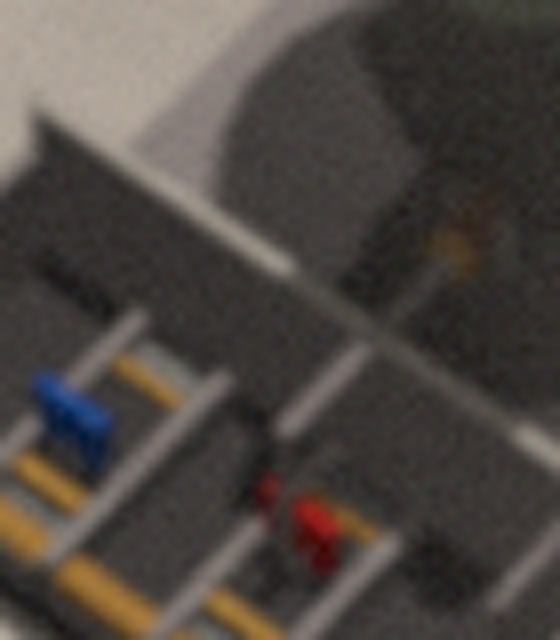

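```bash
python3 -m jog '[[[-0.0005,0,0,0,0,0,0],[-0.0005,0,0,0,0,0,0],[-0.0005,0,0,0,0,0,0],[-0.0005,0,0,0,0,0,0],[-0.0005,0,0,0,0,0,0],[-0.0005,0,0,0,0,0,0],[-0.0005,0,0,0,0,0,0],[-0.0005,0,0,0,0,0,0],[0,0,0,0,0,0,0],[0,0,0,0,0,0,0]]]'
for i in 1; do python3 -m jog '[[[-0.0003,0,0,0,0,0,0],[-0.0003,0,0,0,0,0,0],[-0.0003,0,0,0,0,0,0],[-0.0003,0,0,0,0,0,0],[-0.0003,0,0,0,0,0,0],[-0.0003,0,0,0,0,0,0],[-0.0003,0,0,0,0,0,0],[-0.0003,0,0,0,0,0,0],[-0.0003,0,0,0,0,0,0],[-0.0003,0,0,0,0,0,0]]]' ; done
```

```text
time: 10.6
tcp_pos: [0.5289, 0.1702, 0.1513]
tcp_rot: [[1.0, 0.003, -0.0], [0.003, -1.0, 0.0], [-0.0, -0.0, -1.0]]
ft_force: [1.7, 0.0, -1.6]
width: 0.0165
time: 11.43
tcp_pos: [0.526, 0.1702, 0.1513]
tcp_rot: [[1.0, 0.003, -0.0], [0.003, -1.0, 0.0], [-0.0, -0.0, -1.0]]
ft_force: [2.2, -0.2, -1.8]
width: 0.0163
```

```bash
python3 -m jog '[[[-0.0002,0,0,0,0,0,0],[-0.0002,0,0,0,0,0,0],[-0.0002,0,0,0,0,0,0],[-0.0002,0,0,0,0,0,0],[-0.0002,0,0,0,0,0,0],[-0.0002,0,0,0,0,0,0],[-0.0002,0,0,0,0,0,0],[-0.0002,0,0,0,0,0,0],[-0.0002,0,0,0,0,0,0],[-0.0002,0,0,0,0,0,0]]]'
```

```text
time: 12.27
tcp_pos: [0.524, 0.1702, 0.1513]
tcp_rot: [[1.0, 0.003, -0.0], [0.003, -1.0, 0.0], [-0.0, -0.0, -1.0]]
ft_force: [2.8, 0.6, -2.1]
width: 0.0164
```

```bash
python3 -m jog '[[[-0.0002,0,0,0,0,0,0],[-0.0002,0,0,0,0,0,0],[-0.0002,0,0,0,0,0,0],[-0.0002,0,0,0,0,0,0],[-0.0002,0,0,0,0,0,0],[-0.0002,0,0,0,0,0,0],[-0.0002,0,0,0,0,0,0],[-0.0002,0,0,0,0,0,0],[-0.0002,0,0,0,0,0,0],[-0.0002,0,0,0,0,0,0]]]'
```

```text
time: 13.1
tcp_pos: [0.522, 0.1702, 0.1513]
tcp_rot: [[1.0, 0.003, -0.0], [0.003, -1.0, 0.0], [-0.0, -0.0, -1.0]]
ft_force: [2.6, -0.1, -2.1]
width: 0.0164
```

```bash
python3 -m jog '[[[-0.0002,0,0,0,0,0,0],[-0.0002,0,0,0,0,0,0],[-0.0002,0,0,0,0,0,0],[-0.0002,0,0,0,0,0,0],[-0.0002,0,0,0,0,0,0],[-0.0002,0,0,0,0,0,0],[-0.0002,0,0,0,0,0,0],[-0.0002,0,0,0,0,0,0],[-0.0002,0,0,0,0,0,0],[-0.0002,0,0,0,0,0,0]]]'; python3 -c "from h import *;snap('scene','scene7');crop('scene7',240,215,310,295,'c16',8)"
```

```text
time: 13.93
tcp_pos: [0.52, 0.1701, 0.1513]
tcp_rot: [[1.0, 0.003, -0.0], [0.003, -1.0, 0.0], [-0.0, -0.0, -1.0]]
ft_force: [2.5, -0.2, -3.0]
width: 0.0158
```

View pics/c16.png

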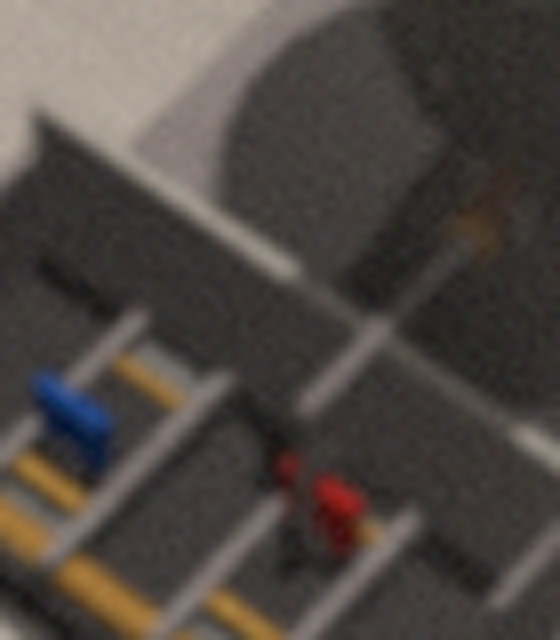

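```bash
python3 -m jog '[[[-0.0002,0,0,0,0,0,0],[-0.0002,0,0,0,0,0,0],[-0.0002,0,0,0,0,0,0],[-0.0002,0,0,0,0,0,0],[-0.0002,0,0,0,0,0,0],[-0.0002,0,0,0,0,0,0],[-0.0002,0,0,0,0,0,0],[-0.0002,0,0,0,0,0,0],[-0.0002,0,0,0,0,0,0],[-0.0002,0,0,0,0,0,0]]]'
```

```text
time: 14.82
tcp_pos: [0.518, 0.1702, 0.1513]
tcp_rot: [[1.0, 0.003, -0.0], [0.003, -1.0, 0.0], [-0.0, -0.0, -1.0]]
ft_force: [2.6, -0.9, -2.7]
width: 0.0166
```

```bash
python3 -m jog '[[[-0.0002,0,0,0,0,0,0],[-0.0002,0,0,0,0,0,0],[-0.0002,0,0,0,0,0,0],[-0.0002,0,0,0,0,0,0],[-0.0002,0,0,0,0,0,0],[-0.0002,0,0,0,0,0,0],[-0.0002,0,0,0,0,0,0],[-0.0002,0,0,0,0,0,0],[-0.0002,0,0,0,0,0,0],[-0.0002,0,0,0,0,0,0]]]'
```

```text
time: 15.65
tcp_pos: [0.516, 0.1701, 0.1514]
tcp_rot: [[1.0, 0.003, 0.0], [0.003, -1.0, 0.0], [0.0, -0.0, -1.0]]
ft_force: [2.2, 0.6, -2.6]
width: 0.0163
```

```bash
python3 -m jog '[[[-0.0002,0,0,0,0,0,0],[-0.0002,0,0,0,0,0,0],[-0.0002,0,0,0,0,0,0],[-0.0002,0,0,0,0,0,0],[-0.0002,0,0,0,0,0,0],[-0.0002,0,0,0,0,0,0],[-0.0002,0,0,0,0,0,0],[-0.0002,0,0,0,0,0,0],[-0.0002,0,0,0,0,0,0],[-0.0002,0,0,0,0,0,0]]]'
```

```text
time: 16.48
tcp_pos: [0.5143, 0.1701, 0.1513]
tcp_rot: [[1.0, 0.003, 0.001], [0.003, -1.0, 0.0], [0.001, -0.0, -1.0]]
ft_force: [5.3, 0.9, -4.2]
width: 0.0163
```

```bash
python3 -m jog '[[[-0.0001,0,0,0,0,0,0],[-0.0002,0,0,0,0,0,0],[-0.0001,0,0,0,0,0,0],[-0.0002,0,0,0,0,0,0],[-0.0001,0,0,0,0,0,0],[-0.0002,0,0,0,0,0,0],[-0.0001,0,0,0,0,0,0],[-0.0002,0,0,0,0,0,0],[-0.0001,0,0,0,0,0,0],[-0.0002,0,0,0,0,0,0]]]'
```

```text
time: 17.32
tcp_pos: [0.5139, 0.1701, 0.1514]
tcp_rot: [[1.0, 0.003, 0.003], [0.003, -1.0, 0.0], [0.003, -0.0, -1.0]]
ft_force: [14.0, 0.7, -11.6]
width: 0.0167
```

```bash
python3 -m jog '[[[0.0005,0,0,0,0,0,0],[0.0004,0,0,0,0,0,0],[0,0,0,0,0,0,0],[0,0,0,0,0,0,0],[0,0,0,0,0,0,0],[0,0,0,0,0,0,0],[0,0,0,0,0,0,0],[0,0,0,0,0,0,0],[0,0,0,0,0,0,0],[0,0,0,0,0,0,0]]]'
```

```text
time: 18.15
tcp_pos: [0.5141, 0.1701, 0.1514]
tcp_rot: [[1.0, 0.003, 0.002], [0.003, -1.0, 0.0], [0.002, -0.0, -1.0]]
ft_force: [7.6, -0.2, -7.3]
width: 0.0166
```

```bash
python3 -m jog '[[[0,0,0,0,0,0,0],[0,0,0,0,0,0,0],[0,0,0,0,0,0,0],[0,0,0,0,0,0,0],[0,0,0,0,0,0,0],[0,0,0,0,0,0,0],[0,0,0,0,0,0,0],[0,0,0,0,0,0,0],[0,0,0,0,0,0,0],[0,0,0,0,0,0,0]]]'
```

```text
time: 18.98
tcp_pos: [0.5141, 0.1701, 0.1514]
tcp_rot: [[1.0, 0.003, 0.001], [0.003, -1.0, 0.0], [0.001, -0.0, -1.0]]
ft_force: [7.1, 0.0, -6.8]
width: 0.0163
```

```bash
python3 -m jog '[[[0,0,0,0,0,0,0],[0,0,0,0,0,0,0],[0,0,0,0,0,0,0],[0,0,0,0,0,0,0],[0,0,0,0,0,0,0],[0,0,0,0,0,0,0],[0,0,0,0,0,0,0],[0,0,0,0,0,0,0],[0,0,0,0,0,0,0],[0,0,0,0,0,0,0]]]'; python3 -c "
from h import *
snap('scene','scene8');crop('scene8',240,215,310,295,'c17',8);print(read_state())"
```

```text
time: 19.82
tcp_pos: [0.5141, 0.1701, 0.1514]
tcp_rot: [[1.0, 0.003, 0.002], [0.003, -1.0, 0.0], [0.002, -0.0, -1.0]]
ft_force: [8.7, 0.8, -7.0]
width: 0.0163
{'time': 19.8667, 'joints': array([-0.47361432,  0.77572207,  0.17987748,  1.7133238 , -0.20279771,
        0.66925045, -1.75240414]), 'joint_vel': array([ 0.00065316, -0.00065851,  0.00114146, -0.00062938,  0.0007456 ,
        0.00082346, -0.00174237]), 'effort': array([-1.31233301e+00, -8.92502904e+01,  4.48175177e+00, -1.48729616e+01,
       -2.35584509e-01,  2.34492771e+00, -2.23798858e-02]), 'tcp_pos': array([0.51411431, 0.17011727, 0.15135376]), 'tcp_rot': array([[ 9.99993769e-01,  3.20100782e-03,  1.48869376e-03],
       [ 3.20073088e-03, -9.99994860e-01,  1.88380339e-04],
       [ 1.48928912e-03, -1.83614257e-04, -9.99998874e-01]]), 'ft_force': array([ 7.95187559,  0.25390451, -6.3604943 ]), 'wrist_torque': array([ 0.10409074, -1.63125033,  0.05912027]), 'width': 0.01603508731916741}
```

View pics/c17.png

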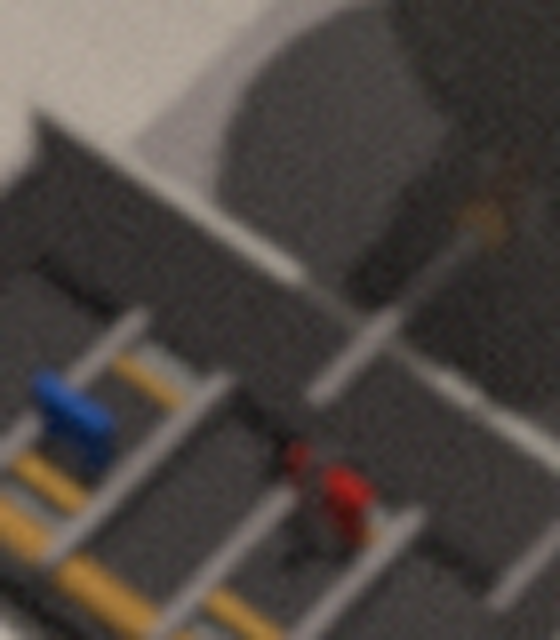

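```bash
python3 -m jog '[[[0.0005,0,0,0,0,0,0],[0.001,0,0,0,0,0,0],[0.002,0,0,0,0,0,0],[0.003,0,0,0,0,0,0],[0.003,0,0,0,0,0,0],[0.003,0,0,0,0,0,0],[0,0,0,0,0,0,0],[0,0,-0.003,0,0,0,0],[0,0,-0.008,0,0,0,0],[0,0,-0.012,0,0,0,0]]]'
python3 -m jog '[[[0,0,-0.015,0,0,0,0],[0,0,-0.015,0,0,0,0],[0,0,-0.015,0,0,0,0],[0,0,-0.015,0,0,0,0],[0,0,-0.015,0,0,0,0],[0,0,-0.012,0,0,0,0],[0,0,0,0,0,0,0],[-0.005,0.01,0,0,0,0,0],[-0.005,0.02,0,0,0,0,0],[-0.005,0.03,0,0,0,0,0]]]'
python3 - <<'E'
from h import *
np.set_printoptions(precision=4,suppress=True)
s=read_state();print(s['tcp_pos'],s['ft_force'],s['time'])
snap('scene','scene9');crop('scene9',200,170,320,290,'c18',5)
snap('top','top9');crop('top9',180,110,310,210,'c19',6)
E
```

```text
time: 20.7
tcp_pos: [0.5255, 0.1701, 0.1745]
tcp_rot: [[1.0, 0.003, -0.001], [0.003, -1.0, -0.0], [-0.001, 0.0, -1.0]]
ft_force: [0.8, 0.5, -1.6]
width: 0.0165
time: 21.53
tcp_pos: [0.5104, 0.1114, 0.2608]
tcp_rot: [[1.0, 0.007, -0.001], [0.007, -1.0, 0.001], [-0.001, -0.001, -1.0]]
ft_force: [1.2, -0.6, -0.4]
width: 0.0164
[0.5104 0.1114 0.2608] [ 1.2413 -0.5751 -0.4302] 21.5333
```

View pics/c18.png

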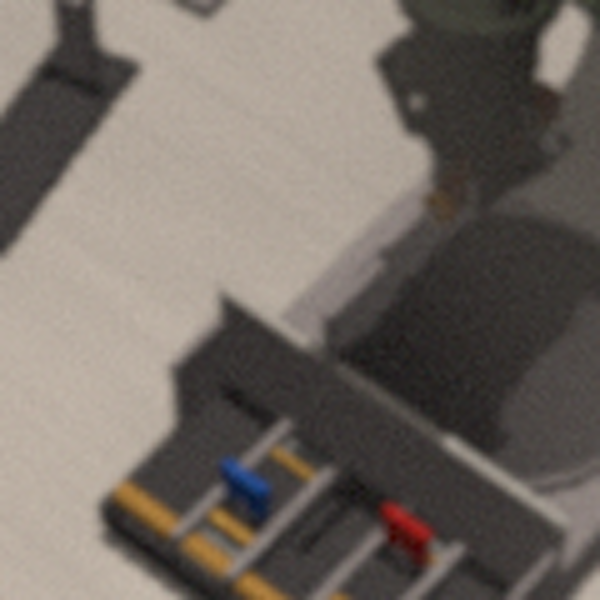

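View pics/c19.png

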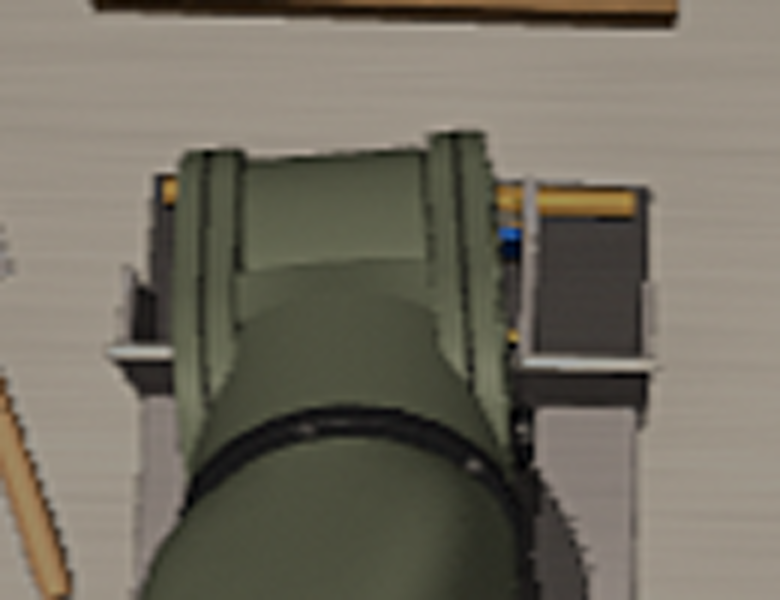

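```bash
python3 -m jog '[[[-0.001,0.03,0,0,0,0,0],[-0.001,0.03,0,0,0,0,0],[-0.001,0.03,0,0,0,0,0],[-0.001,0.03,0,0,0,0,0],[-0.001,0.03,0,0,0,0,0],[-0.001,0.03,0,0,0,0,0],[-0.001,0.03,0,0,0,0,0],[-0.001,0.03,0,0,0,0,0],[-0.001,0.03,0,0,0,0,0],[-0.001,0.03,0,0,0,0,0]]]'
python3 -m jog '[[[-0.001,0.03,0,0,0,0,0],[-0.001,0.03,0,0,0,0,0],[0,0.02,0,0,0,0,0],[0,0.01,0,0,0,0,0],[0,0.005,0,0,0,-5,0],[0,0,0,0,0,-5,0],[0,0,0,0,0,-2.8,0],[0,0,0,0,0,0,0],[0,0,0,0,0,0,0],[0,0,0,0,0,0,0]]]'
python3 - <<'E'
from h import *
np.set_printoptions(precision=4,suppress=True)
s=read_state();print(s['tcp_pos'],s['tcp_rot'],s['ft_force'],s['time'])
snap('scene','scene10');crop('scene10',120,60,300,200,'c20',4)
snap('top','top10');crop('top10',320,120,450,220,'c21',6)
E
```

```text
time: 22.47
tcp_pos: [0.5018, -0.1912, 0.2611]
tcp_rot: [[1.0, 0.003, -0.0], [0.003, -1.0, 0.0], [-0.0, -0.0, -1.0]]
ft_force: [0.9, -0.2, -1.5]
width: 0.0163
time: 23.3
tcp_pos: [0.5006, -0.2845, 0.2612]
tcp_rot: [[0.975, 0.223, -0.0], [0.223, -0.975, 0.0], [-0.0, -0.0, -1.0]]
ft_force: [-0.3, -0.5, -1.8]
width: 0.0166
[ 0.5006 -0.2845  0.2612] [[ 0.9747  0.2233 -0.0001]
 [ 0.2233 -0.9747  0.0003]
 [-0.0001 -0.0003 -1.    ]] [-0.318  -0.464  -1.7621] 23.3
```

View pics/c20.png

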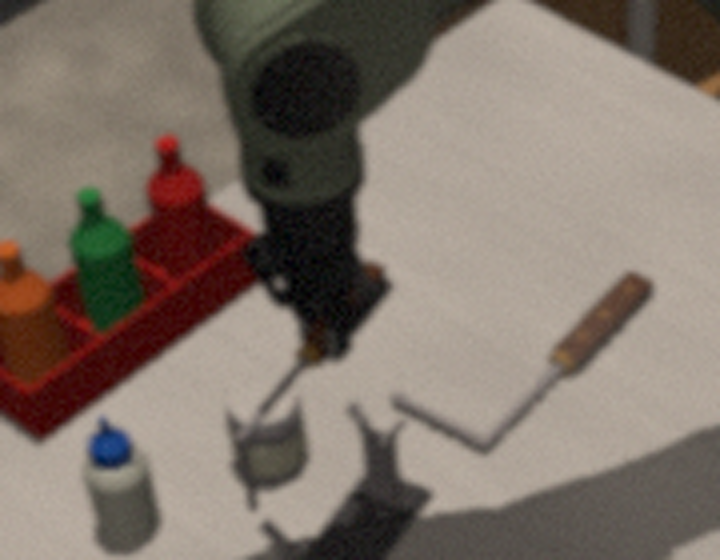

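View pics/c21.png

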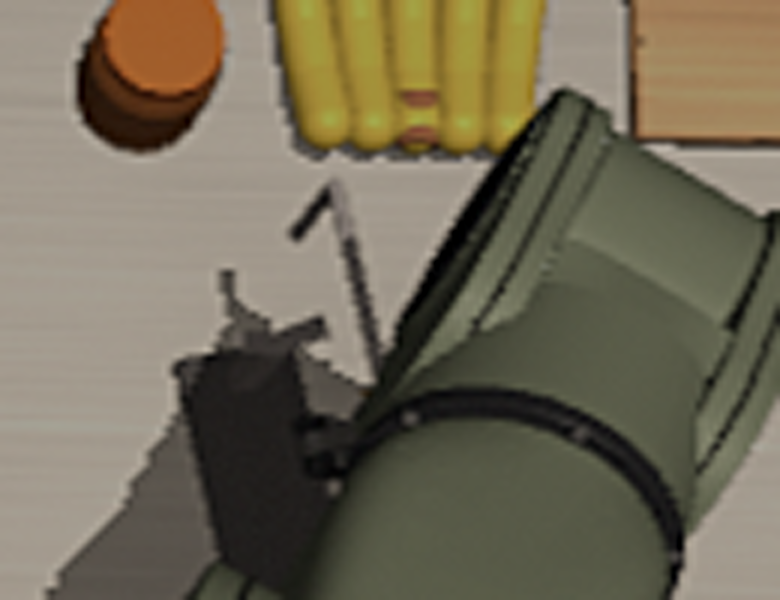

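```bash
python3 -m jog '[[[-0.001,0,0.01,0,0,0,0],[0,0,0.02,0,0,0,0],[0,0,0.02,0,0,0,0],[0,0,0.02,0,0,0,0],[0,0,0.02,0,0,0,0],[0,0,0.02,0,0,0,0],[0,0,0.015,0,0,0,0],[0,0,0.01,0,0,0,0],[0,0,0.01,0,0,0,0],[0,0,0.008,0,0,0,0]]]'
python3 -m jog '[[[0,0,0.003,0,0,0,0],[0,0,0.003,0,0,0,0],[0,0,0.003,0,0,0,0],[0,0,0.002,0,0,0,0],[0,0,0.002,0,0,0,0],[0,0,0,0,0,0,0],[0,0,0,0,0,0,0],[0,0,0,0,0,0,0],[0,0,0,0,0,0,0],[0,0,0,0,0,0,0]]]' 30
```

```text
time: 24.23
tcp_pos: [0.4996, -0.2851, 0.1077]
tcp_rot: [[0.974, 0.225, 0.0], [0.225, -0.974, -0.0], [0.0, 0.0, -1.0]]
ft_force: [-0.7, 0.4, -0.4]
width: 0.0166
time: 25.07
tcp_pos: [0.4995, -0.2852, 0.0954]
tcp_rot: [[0.974, 0.225, 0.0], [0.225, -0.974, 0.0], [0.0, 0.0, -1.0]]
ft_force: [-0.3, 0.1, -2.3]
width: 0.0165
```

```bash
python3 -m jog '[[[0,0,0.0005,0,0,0,0],[0,0,0.0005,0,0,0,0],[0,0,0.0005,0,0,0,0],[0,0,0.0005,0,0,0,0],[0,0,0.0005,0,0,0,0],[0,0,0.0005,0,0,0,0],[0,0,0,0,0,0,0],[0,0,0,0,0,0,0],[0,0,0,0,0,0,0],[0,0,0,0,0,0,0]]]' 30
python3 -c "
from h import *
snap('scene','scene11');crop('scene11',150,100,280,220,'c22',5)"
```

```text
time: 25.9
tcp_pos: [0.4995, -0.2851, 0.0923]
tcp_rot: [[0.974, 0.225, 0.0], [0.225, -0.974, 0.0], [0.0, -0.0, -1.0]]
ft_force: [-0.2, 0.1, -1.4]
width: 0.0167
```

View pics/c22.png

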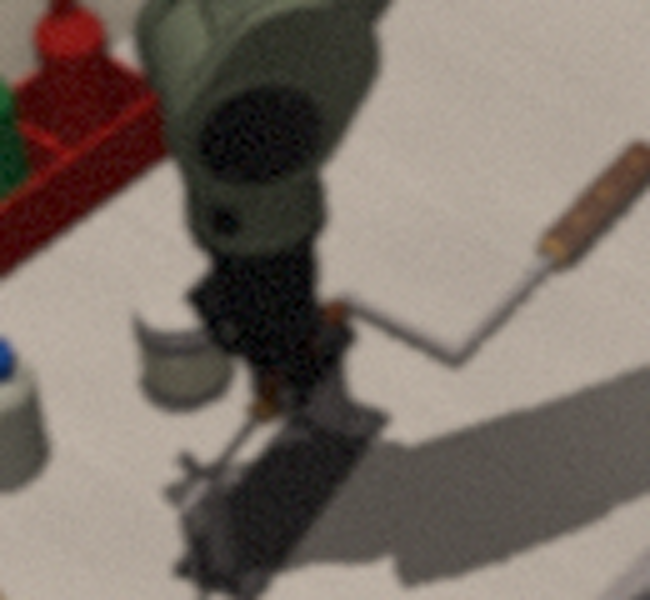

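```bash
python3 -m jog '[[[0,0,0.0004,0,0,0,0],[0,0,0.0003,0,0,0,0],[0,0,0.0003,0,0,0,0],[0,0,0,0,0,0,0],[0,0,0,0,0,0,0],[0,0,0,0,0,0,0],[0,0,0,0,0,0,0],[0,0,0,0,0,0,0],[0,0,0,0,0,0,0],[0,0,0,0,0,0,0]]]' 30
```

```text
time: 26.78
tcp_pos: [0.4996, -0.2852, 0.0917]
tcp_rot: [[0.974, 0.225, 0.0], [0.225, -0.974, -0.0], [0.0, 0.0, -1.0]]
ft_force: [-1.5, 0.9, 7.7]
width: 0.0161
```

```bash
python3 -m jog '[[[0,0,-0.0003,0,0,0,0.05],[0,0,0,0,0,0,0.25],[0,0,0,0,0,0,0.4],[0,0,0,0,0,0,0.6],[0,0,0,0,0,0,0.8],[0,0,0,0,0,0,1],[0,0,0,0,0,0,1],[0,0,0,0,0,0,1],[0,0,0,0,0,0,1],[0,0,0,0,0,0,1]]]' 30
python3 -m jog '[[[0,0,0,0,0,0,1],[0,0,-0.01,0,0,0,1],[0,0,-0.02,0,0,0,1],[0,0,-0.03,0,0,0,1],[0,0,-0.03,0,0,0,1],[0,0,-0.03,0,0,0,1],[0,0,-0.03,0,0,0,1],[-0.03,0,0,0,0,0,1],[-0.03,0.01,0,0,0,0,1],[-0.03,0.02,0,0,0,0,1]]]'
python3 -m jog '[[[-0.03,0.02,0,0,0,0,1],[-0.03,0.02,0,0,0,0,1],[-0.03,0.02,0,0,0,0,1],[-0.03,0.02,0,0,0,0,1],[-0.03,0.02,0,0,0,0,1],[-0.02,0.02,0,0,0,0,1],[-0.01,0.02,0,0,0,0,1],[0,0,0,0,0,0,1],[0,0,0,0,0,0,1],[0,0,0,0,0,0,1]]]'
python3 - <<'E'
from h import *
snap('scene','scene12');crop('scene12',160,130,290,230,'c23',6)
snap('top','top12');crop('top12',325,150,425,250,'c24',6);crop('top12',190,125,300,200,'c25',7)
s=read_state();print(s['tcp_pos'],s['ft_force'],s['width'])
E
```

```text
time: 27.62
tcp_pos: [0.4995, -0.2851, 0.0916]
tcp_rot: [[0.974, 0.225, -0.0], [0.225, -0.974, 0.0], [-0.0, -0.0, -1.0]]
ft_force: [-0.5, -0.1, -0.1]
width: 0.085
time: 28.45
tcp_pos: [0.4178, -0.3334, 0.2429]
tcp_rot: [[0.974, 0.228, 0.001], [0.228, -0.974, 0.0], [0.001, 0.0, -1.0]]
ft_force: [-0.3, -0.7, 0.7]
width: 0.0853
time: 29.28
tcp_pos: [0.275, -0.5108, 0.2419]
tcp_rot: [[0.974, 0.225, 0.0], [0.225, -0.974, 0.0], [0.0, -0.0, -1.0]]
ft_force: [0.0, 0.3, 0.4]
width: 0.0855
[ 0.27526733 -0.51070339  0.24199305] [0.59874645 0.89871478 0.02415092] 0.08562806069156431
```

View pics/c23.png

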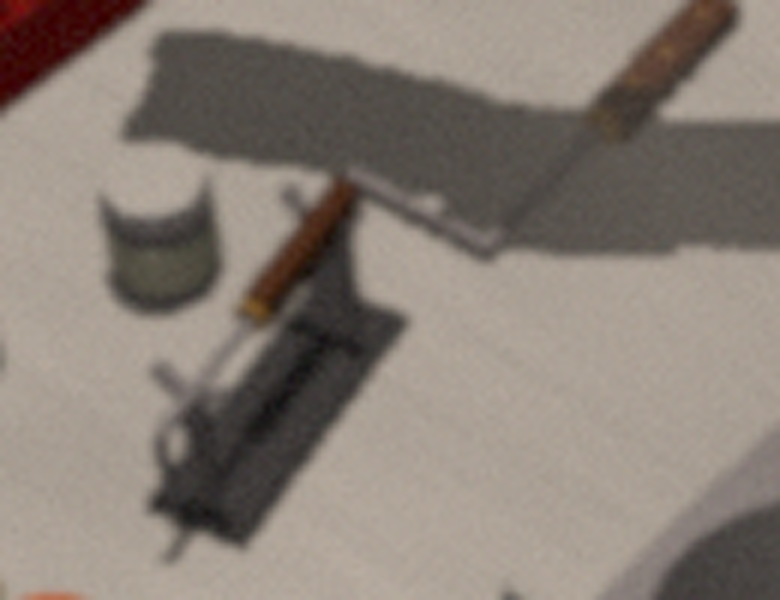

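View pics/c24.png

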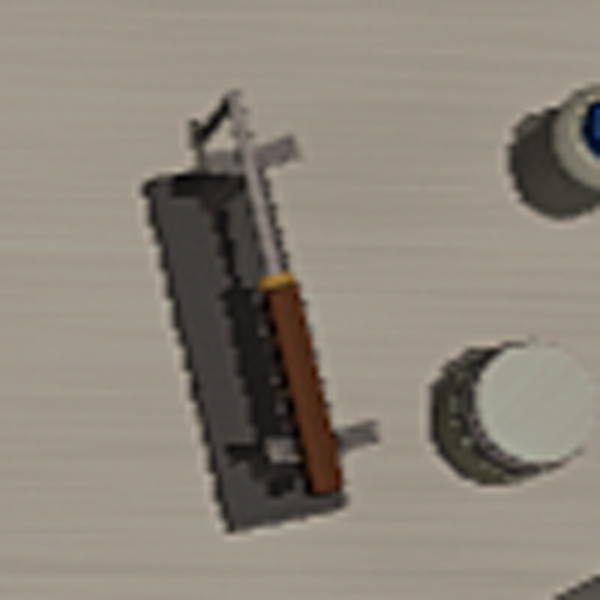

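View pics/c25.png

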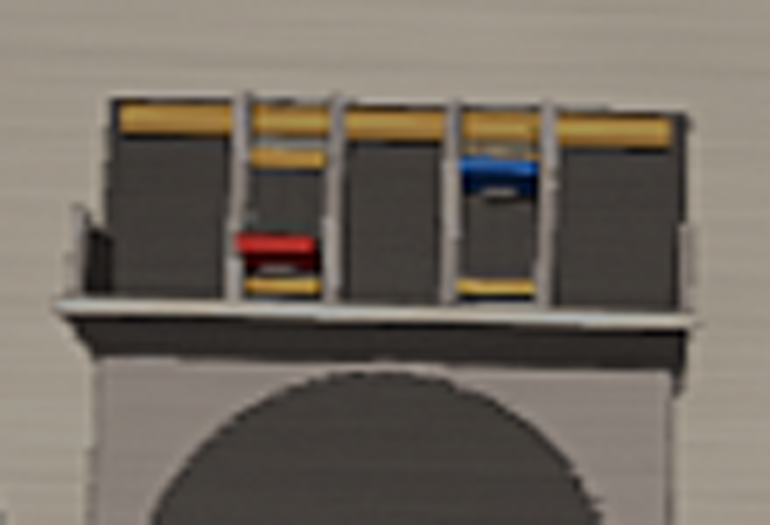

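View pics/top12.png

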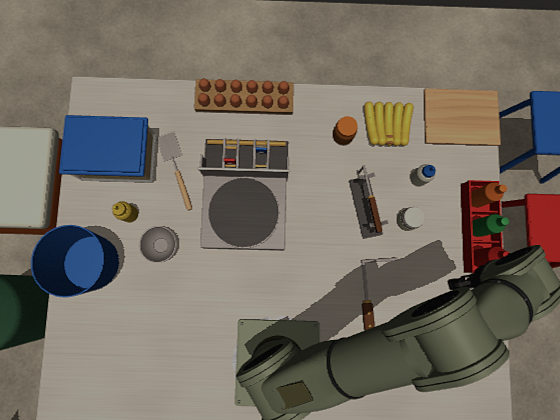

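Run:
```python
from h import *
np.set_printoptions(precision=4,suppress=True)
c=load('top12');a=load('top0')
n=ptz(c,276/7+190,241/7+125,.107);o=ptz(a,281/7+190,153/7+125,.107);print(o,n,n-o)
# changes elsewhere
d=np.abs(c['pixels'].astype(int)-a['pixels']).sum(2)>60
d[:, :]=cv2.morphologyEx(d.astype(np.uint8),cv2.MORPH_OPEN,np.ones((2,2)))
k,_,st,ce=cv2.connectedComponentsWithStats(d.astype(np.uint8));print([(st[i][4],ce[i].round()) for i in range(1,k)])
```

```text
[0.6744 0.1686 0.107 ] [0.6329 0.1691 0.107 ] [-0.0415  0.0005  0.    ]
[(np.int32(57), array([231., 149.])), (np.int32(64), array([230., 161.])), (np.int32(8), array([375., 225.])), (np.int32(2057), array([379., 274.])), (np.int32(10390), array([444., 309.])), (np.int32(45), array([453., 265.])), (np.int32(13), array([546., 282.])), (np.int32(4), array([544., 304.])), (np.int32(6066), array([464., 380.])), (np.int32(19), array([558., 310.])), (np.int32(14), array([286., 319.])), (np.int32(10), array([278., 323.])), (np.int32(4), array([272., 326.])), (np.int32(4), array([262., 332.])), (np.int32(73), array([462., 341.])), (np.int32(35), array([251., 338.])), (np.int32(2), array([559., 336.])), (np.int32(236), array([245., 369.])), (np.int32(80), array([283., 352.])), (np.int32(43), array([294., 350.])), (np.int32(67), array([426., 351.])), (np.int32(8), array([438., 350.])), (np.int32(4), array([442., 348.])), (np.int32(10), array([412., 354.])), (np.int32(10), array([418., 352.])), (np.int32(254), array([312., 363.])), (np.int32(64), array([284., 364.])), (np.int32(31), array([414.
[... 254 characters left out ...]
 371.])), (np.int32(35), array([470., 377.])), (np.int32(8), array([252., 376.])), (np.int32(4), array([254., 374.])), (np.int32(4), array([248., 376.])), (np.int32(4), array([268., 376.])), (np.int32(23), array([299., 383.])), (np.int32(8), array([454., 382.])), (np.int32(6), array([459., 380.])), (np.int32(27), array([290., 386.])), (np.int32(8), array([432., 386.])), (np.int32(8), array([438., 384.])), (np.int32(8), array([426., 386.])), (np.int32(56), array([307., 405.])), (np.int32(39), array([259., 414.])), (np.int32(4), array([294., 408.])), (np.int32(26), array([281., 417.])), (np.int32(4), array([294., 416.])), (np.int32(6), array([276., 418.])), (np.int32(12), array([270., 419.]))]
```

```bash
python3 -c "from cell import *;print(sign_off())"
```

```text
the job is handed in; nothing more can be done
None
```

The red lever is drawn home against its stop, the hook is back in its stand, and I handed the job in at about 29 s. One force reading came close to your 15 N limit.

- **Lever:** the top camera puts the red paddle 41.5 mm nearer the guard than at the start (x 0.674 to 0.633 m). That matches where the tool stalled, so I take it to be at the stop.
- **Pull:** I held a steady pull for about 2.5 s, with readings of 7.1 to 8.7 N along the lever.
- **Near miss:** just before that hold, one step too many after reaching the stop gave a reading of 14.0 N along the lever. I backed off at once. The wrist is only read at the end of each move, so a slightly higher brief peak can't be ruled out. There was also a downward force on the tool, about 10 N beyond the hook's weight at that moment and about 5 N during the hold. I put it down to friction of the hook's leg on the paddle. If the limit counts total force rather than pull along the lever, that moment was about 17 N.
- **Hook:** it looks the same in its stand as at the start in both cameras, handle in the rear fork and rod in the V. Only a trace of handle movement, about 1 mm, shows in the top view.
- **Everything else:** comparing the first and last top pictures, only the red lever, the arm and its shadow changed otherwise, and the blue lever is where it was. The arm and its shadow hid part of that view. I saw no sign of the hook touching the guard or griddle.

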